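# Clamp a lock cylinder and hold the spring lever down

## Robot

A 6-joint arm with a two-finger parallel gripper is mounted at the origin on a cart in front of the work surface, level with it; the furniture and walls round the work are solid. World frame = base frame: x ahead of the robot, y to its left, z up, the work surface at z = 0. Lengths are in m, angles in rad, forces in N, time in s.
With the tool pointing down it reaches from about 0.325 to 0.775 m from the base axis. Payload 5.5 kg.
Tool frame: the origin (TCP) lies at the very end of the fingers, on their centre line; the grasp point (between the pads) lies 19 mm behind it; z points along the fingers, y is the line along which they close (so a half turn about z gives the same grasp; the last joint's range is limited). The gripper opens to 85 mm and grips with 20 to 120 N. Pads are 22 mm wide; open, the fingers measure 114 mm over their backs; the gripper's body (76 mm by 85 mm) begins 54 mm behind the grasp point. The pads swing forward as they close: fully open they stand 13 mm farther back than shut.
Start: joints at [1.063, 0.091, 1.231, -0, 1.82, -0.057], TCP at [0.261, 0.54, 0.231] pointing down, gripper open.
Joint ranges: [-2.87, 2.87], [-0.86, 2.18], [0.17, 2.46], [-1.51, 4.65], [0.06, 2.69], [-2.65, 2.65]. Speed limits (rad/s): [2.57, 2.57, 3.01, 3.14, 3.14, 3.14].

## Interface

Orientations are given as a unit quaternion [w, x, y, z].
In Python, from station import r gives the robot as it stands.
- The arm moves only by the tool move_arm, never from a script. Its argument "rows" is a list of rows, each a list of 2 entries, a list of its own where there are three numbers: the shift along the tool's x, y, z in cm, then the turn, a rotation vector about the tool's x, y, z in degrees. A call has 1 to 12 rows; each row shifts and turns the commanded pose from where the row before left it, along the tool's axes as they then stand; what a row does not reach is not made up. A row lasts 1/8 s, in which the tool goes at most 62.5 mm and 10.7 degrees, less where a joint would pass 70% of its speed; a pose out of reach is approached as far as the arm can. A call is refused whole if a number of a shift passes 6.25 or a number of a turn 10.7, either way. A call with a gripper value outside its range is refused whole. "claw" is the finger opening in cm, from 0 to 8.54, set as the call begins (left out, the last holds). The fingers move at their own pace and stop on an object; the grip force is fixed at half the most. Time passes only in rows, so rows that do not move let the fingers close. It gives the time, the measured TCP pose, the force, the opening and the grip force at its end, in the units of the state.
- r.observe(): the state, without advancing time (a new reading comes with each control period).
- r.capture(name): name is "side" or "top" or "wrist"; returns (picture, depth): 420x560x3 uint8, blue, green, red; 420x560 float32, m along the optical axis (not along the pixel's ray), 0 where there is no reading.
- r.camera_params(name): a dict with "intrinsics" (3x3 intrinsics, pixels), "xyz" and "attitude" of the camera in the world; the wrist camera has in their place "tool_from_camera" (4x4, takes a point from camera to tool coordinates, whose origin is the TCP and whose axes are the flange's). Camera axes: x right, y up, looking along -z (the intrinsics and any distortion apply to the point x, -y, -z); pixel columns grow to the right and rows downward; lengths in m; the calibration is good to about 2 mm. A picture is of the moment at which its call begins: read the wrist's pose just before it. camera_params takes no time and is no camera call.
- r.close_job(): hands the job in; it is judged then, once.
The state is a dict: "time_s": time; "joints": joint angles; "joint_vel": joint speeds; "effort": joint torques, N m; "tool_pos": TCP position; "tool_rot": TCP orientation; "force": force on the tool from outside, world axes, zero at the start; "torque": the same for the moment, N m; "width": finger opening in m; "grasp_force": force on a finger pad.
Only numpy, scipy, OpenCV 4.12 (cv2) and the standard library are available. Lean on these libraries where they do the work, as an engineer would, in place of code of your own. Each camera call takes 0.05 s, during which the arm holds its last target. There are 200 camera calls.

## Task

Lay the loose brass lock cylinder flat in the nest of the hold-down clamp, fully down between the corner stops (either way round), set down rather than dropped, and let go of it. Then swing the clamp's spring-return lever over by its black grip and bring it down until it is level, so that the cylinder pushes the sprung foot in by about half of its travel and never right in; leave everything else on the counter where it is. Finish while still holding the lever steady there by its grip: I am about to draw a broken key out of the end of the cylinder, and the lever flies open if it is let go.

Things in the scene. Friction and masses are not known exactly. Their poses are not given: they have to be found in the camera images.
- lock_cylinder: Double lock cylinder of bare brass lying on its side, 33 mm across (its x), 65 mm long (its y), 17 mm thick (z): a round barrel along the -x side, a 10 mm flange along the +x side, a steel cam in a gap at mid-length. Origin: centre of its underside. Grasp it at mid-length across the 33 mm. 0.15 to 0.25 kg.
- hold_down_clamp: Grey base plate of the hold-down clamp, 104 x 222 x 10 mm, screwed to the counter, with the nest and two pivot cheeks (103 mm high). Origin: on the counter under the nest's centre. Its level y axis runs from the pivot cheeks, 120 mm from the nest, to the nest; its -x side faces the robot.
- nest (a point): Centre of the nest's flat floor, 22 mm above the counter; axes as the clamp's. Steel block 68 x 96 mm with four corner stops (9 mm high, flared lips to 14 mm); clear space 37 mm along x, 69 mm along y, so the cylinder lies with its length along y. Its long sides are open for the fingers over 51 mm at mid-length.
- pivot (a point): Axis of the lever's pivot, 85 mm above the counter, on the clamp's middle line; axes as the clamp's. The lever turns about x.
- lever_grip (a point): Centre of the lever's black round grip, 18 mm thick, 58 mm long, along the clamp's x: 210 mm from the pivot along the lever and 48 mm out beside it towards the clamp's -x. Lever open: 292 mm above the counter; level: 85 mm, and 90 mm beyond the nest's centre towards +y. It moves in an arc about the pivot.
- clamp_lever (a joint): Turn of the lever, rad: 0 standing open on its stop (100 degrees from level, leaning away from the nest), grows as it swings over the nest and down, 1.745 level, end 1.85. A spring pushes it open: 1 N at the grip when open, 2 N near level, about 9 N with the foot half in.
- press_foot (a joint): Travel of the sprung foot into the lever's sleeve, m: 0 out, 0.012 right in. It hangs 120 mm from the pivot; its rubber face, 24 x 32 mm, is 53 mm under the lever's middle line when out. On a cylinder in the nest it touches 0.06 rad before level and is in by 0.007 at level (5 N at touch, 12 N at 0.007). Its stem stands out above the sleeve 8 mm when out, 15 mm at level.
- screwdriver_red: Bystander: small screwdriver with a red handle, 138 mm long, lying. Origin: centre of its underside.
- tweezers: Bystander: steel tweezers, 120 mm long, 14 mm wide, 8 mm thick, lying. Origin: centre of their underside.
- padlock: Bystander: small brass padlock, 54 x 40 x 13 mm, lying. Origin: centre of its underside.
- calliper: Bystander: steel calliper, 190 mm long, lying. Origin: centre of its underside.
Not all that is in view belongs to the job. Leave any brown or orange look-alike of the lock_cylinder alone.

How it is judged:
On the way:
1. the cylinder lies fully down in the nest, let go, with the lever still open (horizontal distance between lock_cylinder and nest below 0.006 m and z of lock_cylinder in the frame of nest between -0.004 and 0.004 m and angle between the y axis of lock_cylinder and the y axis of nest, either way round below 0.1 rad and angle between lock_cylinder's own z axis and vertical below 0.15 rad and contact force between the fingers and lock_cylinder below 0.05 N and value of joint clamp_lever below 0.4 rad), for 0.2 s.
At the end, for the whole second after the job is handed in: The cylinder lies fully down in the nest (6 mm, 0.1 rad), the fingers hold the lever by its grip, level within 0.04 rad and at rest, the foot is in by 4 to 10 mm of its 12 and presses the cylinder with 5 to 22 N (horizontal distance between lock_cylinder and nest below 0.006 m and z of lock_cylinder in the frame of nest between -0.004 and 0.004 m and angle between the y axis of lock_cylinder and the y axis of nest, either way round below 0.1 rad and angle between lock_cylinder's own z axis and vertical below 0.15 rad and value of joint press_foot between 0.004 and 0.01 m and value of joint clamp_lever between 1.705 and 1.785 rad and velocity of joint clamp_lever between -0.08 and 0.08 rad/s and contact force between press_foot and lock_cylinder between 5 and 22 N and contact force between the fingers and clamp_lever above 2 N and distance between the grasp point and lever_grip below 0.055 m and contact force between the fingers and press_foot below 0.5 N and contact force between the fingers and lock_cylinder below 0.05 N); the arm keeps its last pose, push and grip.
It fails at once if the foot is pressed right in (value of joint press_foot above 0.0113 m).
It fails at once if the cylinder is dropped into the nest (horizontal distance between lock_cylinder and nest below 0.06 m and linear speed of lock_cylinder above 0.65 m/s and contact force between the fingers and lock_cylinder below 0.05 N).
It fails at once if another thing on the counter is shifted (distance of any of screwdriver_red, tweezers, padlock, calliper from where it was at the start of the episode above 0.025 m).
It also fails if it takes over 72 s, if anything falls off the work surface, if the arm or the gripper's body presses on something with over 40 N, if the wrist force passes 120 N, or if a joint passes its speed limit or range.

## Working session

There is one attempt and no reset: what is moved stays moved. The work goes in short steps, Python scripts to look and compute and a tool call to move; the robot and the scene stay as the last step left them, time stands still between calls to the robot, and variables do not carry over. Pictures are saved under pics/ and viewed, at most 10 in all, crops included, and the job is handed in when it is done.

Besides the shell and the picture viewer there is one more tool, called after "Request:" by a JSON object that holds its "op" and its "data". move_arm: Moves the arm, as the interface text tells. Its arguments: {"type":"object","properties":{"rows":{"type":"array","items":{"type":"array"}},"claw":{"type":"number"}},"required":["rows"]}

```bash
mkdir -p pics; cat > h.py <<'E'
import numpy as np, cv2
from station import r
from scipy.spatial.transform import Rotation as R
def rot(q): return R.from_quat([q[1],q[2],q[3],q[0]])
def cam(n,s=None):
    p=r.camera_params(n); K=np.array(p["intrinsics"])
    if n=="wrist":
        T=np.array(p["tool_from_camera"]); s=s or r.observe()
        A=rot(s["tool_rot"]).as_matrix(); return K,A@T[:3,:3],A@T[:3,3]+np.array(s["tool_pos"])
    a=np.array(p["attitude"]); a=rot(a).as_matrix() if a.size==4 else a
    return K,a,np.array(p["xyz"])
def shot(n):
    c=cam(n); i,d=r.capture(n); np.savez(f"pics/{n}.npz",i=i,d=d,K=c[0],A=c[1],t=c[2]); return i,d,c
def load(n):
    z=np.load(f"pics/{n}.npz"); return z["i"],z["d"],(z["K"],z["A"],z["t"])
def cloud(d,c):
    K,A,t=c; v,u=np.mgrid[:d.shape[0],:d.shape[1]]
    P=np.stack([(u-K[0,2])/K[0,0]*d,-(v-K[1,2])/K[1,1]*d,-d],-1)
    return P@A.T+t
def onplane(u,v,z,c):
    K,A,t=c; w=A@np.array([(u-K[0,2])/K[0,0],-(v-K[1,2])/K[1,1],-1]); return t+w*(z-t[2])/w[2]
def proj(P,c):
    K,A,t=c; q=(np.array(P)-t)@A; return K[0,2]+K[0,0]*q[0]/-q[2], K[1,2]-K[1,1]*q[1]/-q[2]
E
python3 - <<'E'
from h import *
for n in ("top","side"):
    i,d,c=shot(n); cv2.imwrite(f"pics/{n}0.png",i); p=r.camera_params(n); print(n,p)
print(r.observe())
E
```

```text
top {'intrinsics': array([[461.16873472,   0.        , 284.31349067],
       [  0.        , 461.16873472, 210.71151051],
       [  0.        ,   0.        ,   1.        ]]), 'xyz': array([ 0.30277194, -0.04788349,  1.3537266 ]), 'attitude': array([ 0.72525495,  0.08188051, -0.07805222, -0.67912347])}
side {'intrinsics': array([[523.92598771,   0.        , 278.03923276],
       [  0.        , 523.92598771, 210.9534257 ],
       [  0.        ,   0.        ,   1.        ]]), 'xyz': array([0.41424959, 0.90994468, 1.55029362]), 'attitude': array([-0.08214702, -0.02177646,  0.3017488 ,  0.94959218])}
{'time_s': 0.1, 'joints': array([ 1.06329039e+00,  9.18282014e-02,  1.23177497e+00, -2.02485777e-05,
        1.81983217e+00, -5.66824816e-02]), 'joint_vel': array([ 0.00020564, -0.00149688, -0.00256714,  0.00114444, -0.00195138,
        0.0020496 ]), 'effort': array([ 2.76889536e-03, -4.60215926e+01, -4.19219613e+01,  1.91138361e-05,
        1.05627556e-02,  4.72712975e-05]), 'tool_pos': array([0.26129406, 0.53982347, 0.23023187]), 'tool_rot': array([-2.47046838e-04,  2.23510020e-01,  9.74701196e-01, -8.87662153e-04]), 'force': array([ 0.41716472, -0.5121685 , -0.43534878]), 'torque': array([-0.07799895, -0.02181141,  0.02730531]), 'grasp_force': 0.0, 'width': 0.08532663674525477}
```

View pics/top0.png

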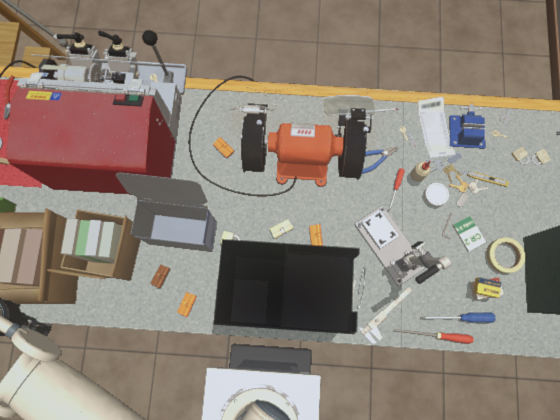

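View pics/side0.png

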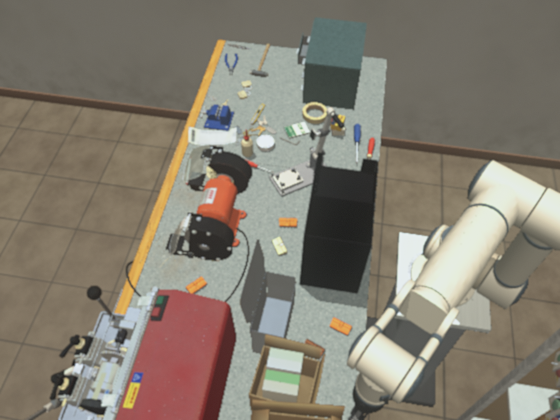

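```bash
python3 - <<'E'
from h import *
i,d,c=load("top"); P=cloud(d,c)
i2,d2,c2=load("side"); P2=cloud(d2,c2)
a=cv2.resize(i[200:320,145:345],None,fx=4,fy=4,interpolation=cv2.INTER_CUBIC)
b=cv2.resize(i[150:350,345:520],(400,457),interpolation=cv2.INTER_CUBIC)
b2=cv2.resize(i2[90:270,230:390],(400,450),interpolation=cv2.INTER_CUBIC)
cv2.imwrite("pics/a1.png",a)
m=np.zeros((460,800,3),np.uint8); m[:457,:400]=b; m[:450,400:]=b2; cv2.imwrite("pics/b1.png",m)
for n,u,v in [("counter",200,210),("pale",282,229),("pale2",230,237),("or",316,236),("or2",223,148),("or3",188,304),("br",160,276),("bin wall nr",300,338),("binback",290,247),("bin R",356,290),("binfloor",320,280),("nest",381,229),("tray",175,225),("motor",300,140),("grip",437,270),("boxlid",170,190)]:
    print(n,P[v,u].round(3))
E
```

```text
counter [0.568 0.195 0.144]
pale [ 0.555 -0.027  0.017]
pale2 [0.522 0.124 0.014]
or [ 0.542 -0.129  0.008]
or2 [0.799 0.172 0.008]
or3 [0.321 0.225 0.018]
br [0.395 0.315 0.013]
bin wall nr [ 0.248 -0.099  0.002]
binback [ 0.466 -0.053  0.262]
bin R [ 0.393 -0.252  0.004]
binfloor [ 0.395 -0.13   0.242]
nest [ 0.573 -0.317  0.023]
tray [ 0.549  0.293 -0.   ]
motor [ 0.768 -0.062  0.19 ]
grip [ 0.43  -0.39   0.301]
boxlid [0.583 0.245 0.279]
```

View pics/a1.png

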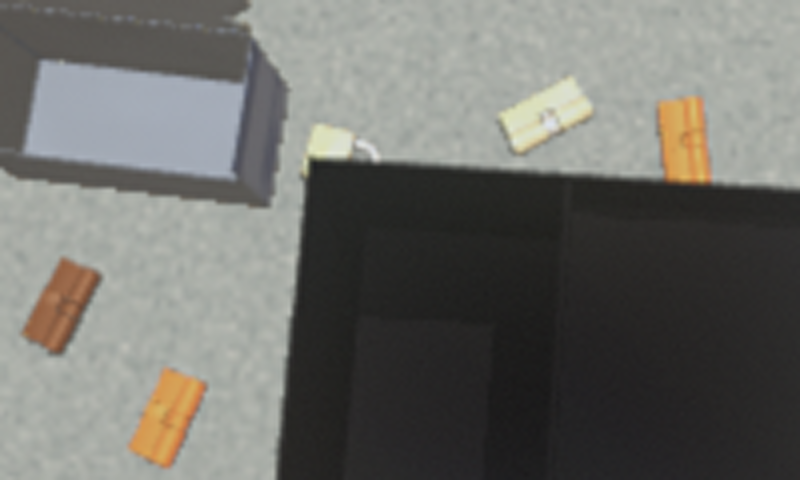

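View pics/b1.png

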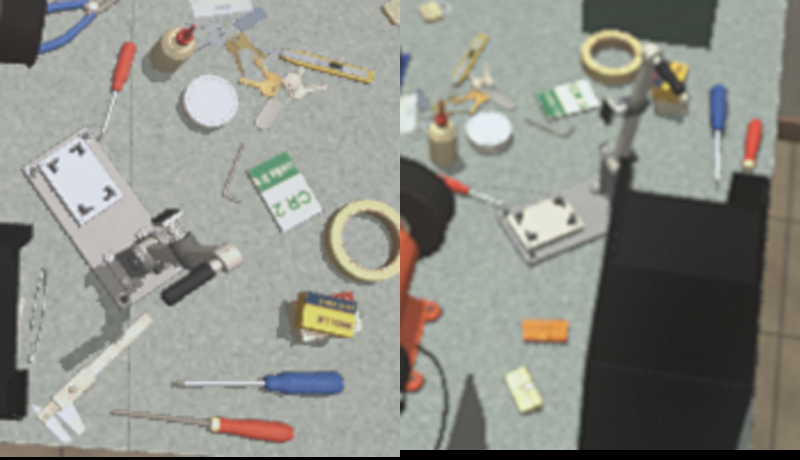

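```bash
python3 - <<'E'
from h import *
for n in ("top","side"):
    i,d,c=load(n); P=cloud(d,c); g=i.max(-1)
    hsv=cv2.cvtColor(i,cv2.COLOR_BGR2HSV); 
    box=(slice(240,345),slice(205,365)) if n=="top" else (slice(150,300),slice(295,385))
    q=P[box][(g[box]<70)&(d[box]>0)]
    hi=q[(q[:,2]>.08)]
    print(n,"bin z pct",np.percentile(hi[:,2],[1,50,90,99]).round(3))
    top=hi[hi[:,2]>np.percentile(hi[:,2],99)-.02]
    print(" rim x",np.percentile(top[:,0],[1,99]).round(3),"y",np.percentile(top[:,1],[1,99]).round(3), "all x",np.percentile(hi[:,0],[1,99]).round(3),np.percentile(hi[:,1],[1,99]).round(3))
    # cylinder and nest
    for name,z,roi in [("cyl",.012,(slice(215,242),slice(265,298)) if n=="top" else (slice(230,262),slice(265,292))),("nest",.022,(slice(200,255),slice(352,408)) if n=="top" else (slice(160,200),slice(265,308)))]:
        h=hsv[roi]; m=((h[...,1]>50)&(h[...,2]>130)&(abs(h[...,0].astype(int)-27)<9)) if name=="cyl" else (h[...,2]>205)
        m=m.astype(np.uint8); k,l,s,_=cv2.connectedComponentsWithStats(m); j=1+np.argmax(s[1:,4]); v,u=np.nonzero(l==j)
        W=np.array([onplane(a+roi[1].start,b+roi[0].start,z,c)[:2] for a,b in zip(u,v)])
        rc=cv2.minAreaRect(W.astype(np.float32)*1000); print(" ",name,len(u),rc, cv2.boxPoints(rc).round(0).tolist())
E
```

```text
top bin z pct [0.093 0.245 0.29  0.304]
 rim x [0.278 0.468] y [-0.209  0.105] all x [0.279 0.467] [-0.208  0.103]
  cyl 14 ((535.9651489257812, -15.766531944274902), (4.006848335266113, 23.796220779418945), 30.69184112548828) [[528.0, -7.0], [540.0, -27.0], [544.0, -25.0], [532.0, -5.0]]
  nest 602 ((575.8638916015625, -314.5726623535156), (94.582763671875, 66.50432586669922), 37.2706184387207) [[518.0, -317.0], [558.0, -370.0], [634.0, -312.0], [593.0, -259.0]]
side bin z pct [0.084 0.241 0.286 0.304]
 rim x [0.278 0.467] y [-0.209  0.112] all x [0.279 0.465] [-0.208  0.111]
  cyl 30 ((547.9300537109375, -3.3634586334228516), (31.874242782592773, 27.03262710571289), 31.051746368408203) [[527.0, -0.0], [541.0, -23.0], [569.0, -7.0], [555.0, 16.0]]
  nest 250 ((575.7797241210938, -311.69757080078125), (92.45341491699219, 66.78108978271484), 37.53207778930664) [[519.0, -313.0], [559.0, -366.0], [633.0, -310.0], [592.0, -257.0]]
```

Candidates in the top picture:
- Pale brass with steel cam at (282,229).
- Padlock with shackle at (230,237).
- Orange look-alikes at (316,236), (223,148) and (188,304).
- A brown look-alike at (160,276).

The crop shows a steel cam on the piece at (282,229), so that one is the lock cylinder. The tall black bin (about 0.30 m) stands between it and the robot. I go up and over.

Request:
{"op": "move_arm", "data": {"rows": [[[0,0,-4],[0,0,0]],[[0,0,-5],[0,0,0]],[[0,0,-5],[0,0,0]],[[0,0,-4],[0,0,0]],[[0,0,-2],[0,0,0]]], "claw": 8.5}}

```text
time_s: 0.72
tool_pos: [0.2614, 0.54, 0.4339]
tool_rot: [0.0, 0.224, 0.975, 0.001]
force: [-0.2, -0.2, 1.4]
width: 0.0848
grasp_force: 0.0
```

```bash
cat > log.py <<'E'
from h import *
s=r.observe(); A=rot(s["tool_rot"]).as_matrix()
print(s["time_s"],s["joints"].round(4).tolist(),s["tool_pos"].round(4).tolist(),"x",A[:,0].round(3),"y",A[:,1].round(3),"z",A[:,2].round(3),s["force"].round(1),round(s["width"],4),s["grasp_force"])
E
python3 log.py
```

```text
0.725 [1.0633, 0.2505, 0.6792, -0.0, 2.2088, -0.0567] [0.2614, 0.54, 0.4339] x [-0.9    0.436 -0.   ] y [0.436 0.9   0.003] z [ 0.002  0.003 -1.   ] [-0.2 -0.2  1.4] 0.0848 0.0
```

Request:
{"op": "move_arm", "data": {"rows": [[[-4.3,-3.2,0],[0,0,0]],[[-4.3,-3.2,0],[0,0,0]],[[-4.3,-3.2,0],[0,0,0]],[[-4.3,-3.2,0],[0,0,0]],[[-4.3,-3.2,0],[0,0,0]],[[-4.3,-3.2,0],[0,0,0]],[[-4.3,-3.2,0],[0,0,0]],[[-4.3,-3.2,0],[0,0,0]],[[-4.3,-3.2,0],[0,0,0]],[[-4.3,-3.2,0],[0,0,0]],[[-4.3,-3.2,0],[0,0,0]],[[-2,-1.5,0],[0,0,0]]]}}

```text
time_s: 2.22
tool_pos: [0.5462, -0.0077, 0.4298]
tool_rot: [-0.001, 0.225, 0.974, -0.0]
force: [0.4, 1.1, 0.1]
width: 0.0848
grasp_force: 0.0
```

```bash
python3 log.py
```

```text
2.225 [-0.0761, 0.0902, 0.8673, -0.0004, 2.1865, -1.1935] [0.5462, -0.0077, 0.4298] x [-0.899  0.438  0.002] y [ 0.438  0.899 -0.001] z [-0.002 -0.    -1.   ] [0.4 1.1 0.1] 0.0848 0.0
```

```bash
python3 - <<'E'
from h import *
D=[(.0918,1.2318,.5998,.2302),(.2505,.6792,.5999,.4339),(.0902,.8673,.5463,.4298)]
M=[];y=[]
for a,b,rr,z in D:
    t=a+b; M+= [[np.sin(a),np.sin(t),np.cos(t),1,0],[np.cos(a),np.cos(t),-np.sin(t),0,1]]; y+=[rr,z]
x,res,_,sv=np.linalg.lstsq(np.array(M),np.array(y),rcond=None); print(x,res,sv)
i,d,c=shot("wrist"); cv2.imwrite("pics/w1.png",i); print(c)
i,d,c=shot("side"); P=cloud(d,c)
# arm points beyond bin: profile in r,z near arm plane
q=P[(d>0)&(P[...,2]>.3)&(abs(P[...,1])<.2)&(P[...,0]>0.1)&(P[...,0]<.75)]
for lo in np.arange(.1,.7,.04):
    k=q[(q[:,0]>=lo)&(q[:,0]<lo+.04)]
    if len(k)>3: print(round(lo,2),len(k),"z",k[:,2].min().round(3),k[:,2].max().round(3),"y",k[:,1].min().round(3),k[:,1].max().round(3))
E
```

```text
[ 0.38325437  0.55917359  0.09688275 -0.00121975 -0.19433687] [5.89294398e-08] [2.98497531 2.43964513 0.29232234 0.21938921 0.06685841]
(array([[324.36118706,   0.        , 284.08831831],
       [  0.        , 324.36118706, 205.97479622],
       [  0.        ,   0.        ,   1.        ]]), array([[ 0.4384632 , -0.85116864, -0.28855149],
       [ 0.8987483 ,  0.41480963,  0.14207205],
       [-0.00123333, -0.32162853,  0.94686513]]), array([0.47219232, 0.02883216, 0.57364955]))
0.1 1016 z 0.501 0.622 y -0.015 0.199
0.14 756 z 0.53 0.638 y -0.015 0.079
0.18 762 z 0.551 0.655 y -0.013 0.076
0.22 779 z 0.564 0.668 y -0.017 0.074
0.26 907 z 0.3 0.681 y -0.2 0.111
0.3 817 z 0.3 0.693 y -0.041 0.111
0.34 860 z 0.3 0.711 y -0.052 0.112
0.38 1056 z 0.3 0.72 y -0.058 0.11
0.42 838 z 0.3 0.725 y -0.199 0.112
0.46 481 z 0.3 0.781 y -0.198 0.109
0.5 1939 z 0.441 0.82 y -0.071 0.064
0.54 2118 z 0.3 0.819 y -0.069 0.194
0.58 380 z 0.302 0.81 y -0.064 0.2
```

View pics/w1.png

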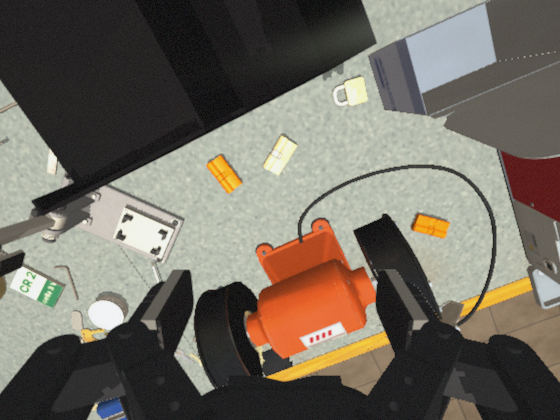

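```bash
python3 - <<'E'
from h import *
i,d,c=load("side"); P=cloud(d,c)
a=-.0761
q=P[(d>0)&(P[...,2]>.31)&(abs(P[...,1])<.2)&(P[...,0]>0.0)&(P[...,0]<.75)]
r_=q[:,0]*np.cos(a)+q[:,1]*np.sin(a); l=-q[:,0]*np.sin(a)+q[:,1]*np.cos(a)
print("cols z",np.arange(.40,.84,.03).round(2))
for lo in np.arange(.0,.7,.04):
    row=[]
    for z in np.arange(.40,.84,.03):
        k=(r_>=lo)&(r_<lo+.04)&(q[:,2]>=z)&(q[:,2]<z+.03)
        row.append(f"{l[k].max():5.2f}" if k.sum()>2 else "  .  ")
    print(round(lo,2),*row)
E
```

```text
cols z [0.4  0.43 0.46 0.49 0.52 0.55 0.58 0.61 0.64 0.67 0.7  0.73 0.76 0.79
 0.82]
0.0  0.20  0.20  0.20   .     .    0.20  0.20   .     .     .     .     .     .     .     .  
0.04  0.20  0.20  0.21  0.21  0.21  0.21  0.20   .     .     .     .     .     .     .     .  
0.08   .     .     .    0.21  0.21  0.20  0.08  0.06   .     .     .     .     .     .     .  
0.12   .     .     .     .    0.09  0.09  0.09  0.08   .     .     .     .     .     .     .  
0.16   .     .     .     .    0.08  0.09  0.09  0.08  0.06   .     .     .     .     .     .  
0.2   .     .     .     .     .    0.09  0.09  0.09  0.08   .     .     .     .     .     .  
0.24   .     .     .     .     .    0.08  0.09  0.09  0.09  0.06   .     .     .     .     .  
0.28   .     .     .     .     .     .    0.09  0.09  0.09  0.07   .     .     .     .     .  
0.32   .     .     .     .     .     .    0.08  0.09  0.09  0.08  0.04   .     .     .     .  
0.36   .     .     .     .     .     .     .    0.09  0.10  0.10  0.10   .     .     .     .  
0.4   .     .     .     .     .     .     .    0.09  0.10  0.10  0.10   .     .     .     .  
0.44   .     .     .     .     .     .     .     .    0.09  0.10  0.10  0.09   .     .     .  
0.48   .   -0.01 -0.00  0.01 -0.01  0.06  0.06  0.06  0.06  0.06  0.10  0.10  0.10  0.10   .  
0.52   .    0.09  0.09  0.10  0.10  0.07  0.07  0.07  0.07  0.07  0.09  0.10  0.11  0.11   .  
0.56   .    0.09  0.10  0.11  0.10  0.10  0.07  0.07  0.07  0.07  0.09  0.10  0.11  0.10   .  
0.6   .     .     .     .     .     .     .     .     .     .     .     .     .     .     .  
0.64   .     .     .     .     .     .     .     .     .     .     .     .     .     .     .  
0.68   .     .     .     .     .     .     .     .     .     .     .     .     .     .     .
```

```bash
python3 - <<'E'
from h import *
i,d,c=load("wrist"); P=cloud(d,c); 
i0,d0,c0=load("top"); P0=cloud(d0,c0)
for nm,Q,dd in (("wrist",P,d),("top",P0,d0)):
  q=Q[(dd>0)]; q=q[(q[:,2]<.36)&(q[:,2]>.03)]
  print(nm,"cols y",np.arange(-.26,.16,.04).round(2))
  for x in np.arange(.22,.52,.02):
    row=[]
    for y in np.arange(-.26,.16,.04):
        k=(q[:,0]>=x)&(q[:,0]<x+.02)&(q[:,1]>=y)&(q[:,1]<y+.04)
        row.append(f"{q[k,2].max():.3f}" if k.sum()>2 else "  .  ")
    print(round(x,2),*row)
# cylinder via wrist
for n,(u,v) in {"cyl":(280,155),"or":(225,174),"nestc":(143,233)}.items(): print(n,P[v,u].round(4),onplane(u,v,.017,c).round(4))
hsv=cv2.cvtColor(i,cv2.COLOR_BGR2HSV); print(hsv[155,275],hsv[150,288],hsv[190,300])
z=cv2.resize(i[125:185,250:310],(480,480),interpolation=cv2.INTER_CUBIC); z2=cv2.resize(i[180:280,95:195],(480,480),interpolation=cv2.INTER_CUBIC)
cv2.imwrite("pics/w1c.png",np.hstack([z,z2])[:, :].copy() if 0 else cv2.resize(np.hstack([z,z2]),(800,400)))
E
```

```text
wrist cols y [-0.26 -0.22 -0.18 -0.14 -0.1  -0.06 -0.02  0.02  0.06  0.1   0.14]
0.22   .     .     .     .     .     .     .     .     .     .     .  
0.24   .     .     .     .     .     .     .     .     .     .     .  
0.26   .     .     .     .     .     .     .     .     .     .     .  
0.28   .     .   0.248   .     .   0.056   .     .     .     .     .  
0.3   .   0.247 0.248 0.248   .   0.134   .     .     .     .     .  
0.32   .   0.248 0.249 0.249 0.249 0.210   .     .     .     .     .  
0.34   .   0.248 0.248 0.249 0.248 0.281   .     .     .     .     .  
0.36   .   0.248 0.248 0.249 0.248 0.301   .     .     .   0.094   .  
0.38   .   0.248 0.248 0.248 0.248 0.301   .     .     .   0.162   .  
0.4   .   0.248 0.248 0.249 0.248 0.301   .     .     .   0.241   .  
0.42   .   0.248 0.248 0.248 0.248 0.301   .     .     .   0.304   .  
0.44   .   0.304 0.248 0.248 0.248 0.301   .     .     .   0.304   .  
0.46   .   0.304 0.305 0.305 0.305 0.306 0.305 0.305 0.305 0.305 0.176
0.48   .     .     .     .     .     .     .     .     .     .   0.176
0.5   .     .     .     .  
[... 836 characters left out ...]
.111 0.252 0.251 0.251 0.251 0.301   .     .     .   0.306   .  
0.42   .   0.251 0.251 0.249 0.253 0.301   .     .     .   0.306   .  
0.44   .   0.305 0.251 0.250 0.251 0.301   .     .     .   0.307   .  
0.46   .   0.308 0.307 0.306 0.308 0.307 0.306 0.308 0.306 0.304 0.166
0.48   .     .     .     .     .     .     .     .     .     .   0.174
0.5   .     .     .     .     .     .     .     .     .     .   0.175
0.52   .     .     .     .     .     .     .     .     .     .   0.177
cyl [ 0.5561 -0.0207  0.0131] [ 0.5555 -0.0204  0.017 ]
or [ 0.5439 -0.1234  0.0114] [ 0.5432 -0.1219  0.017 ]
nestc [ 0.5732 -0.3108  0.0234] [ 0.5743 -0.3147  0.017 ]
[ 90   1 243] [ 32  37 244] [ 41  19 192]
```

View pics/w1c.png

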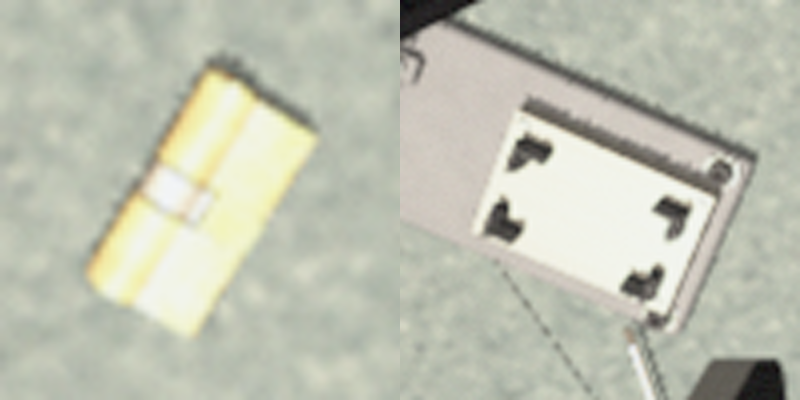

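```bash
python3 - <<'E'
from h import *
from scipy.optimize import least_squares
i,d,c=load("side"); P=cloud(d,c); a=-.0761
q=P[(d>0)&(P[...,2]>.45)&(abs(P[...,1])<.2)]
r_=q[:,0]*np.cos(a)+q[:,1]*np.sin(a); l=-q[:,0]*np.sin(a)+q[:,1]*np.cos(a); z=q[:,2]
k=(r_>.12)&(r_<.34)&(l<.12)&(l>-.08)&(z>.3); 
def f(p):
    zc,s,lc,R=p; return np.hypot((z[k]-zc-s*(r_[k]-.25))/np.sqrt(1+s*s),l[k]-lc)-R
o=least_squares(f,[.6,.4,.03,.06],loss="soft_l1",f_scale=.003); print("tube",k.sum(),o.x,np.median(abs(o.fun)))
k=(r_>.35)&(r_<.46)&(l<.12)&(l>-.08)
o=least_squares(lambda p:np.hypot((z[k]-p[0]-p[1]*(r_[k]-.40))/np.sqrt(1+p[1]**2),l[k]-p[2])-p[3],[.66,.4,.03,.06],loss="soft_l1",f_scale=.003); print("tube2",k.sum(),o.x,np.median(abs(o.fun)))
k=(r_>.47)&(r_<.6)&(z>.71)
# head: horizontal lateral cylinder (axis l) fit
o=least_squares(lambda p:np.hypot(z[k]-p[0],r_[k]-p[1])-p[2],[.75,.54,.06],loss="soft_l1",f_scale=.003); print("head",k.sum(),o.x,np.median(abs(o.fun)),l[k].min(),l[k].max())
k=(r_>.47)&(r_<.6)&(z>.56)&(z<.69)
o=least_squares(lambda p:np.hypot(l[k]-p[0],r_[k]-p[1])-p[2],[0,.54,.06],loss="soft_l1",f_scale=.003); print("lower",k.sum(),o.x,np.median(abs(o.fun)))
E
```

```text
tube 4255 [0.60768663 0.3578707  0.03452228 0.05228993] 0.0012681327251878455
tube2 2396 [0.66023367 0.9304609  0.04101548 0.0532155 ] 0.004063487402532366
head 2770 [0.77046553 0.54453284 0.04184774] 0.003615172442045518 -0.030078277784359488 0.10765845108607833
lower 1116 [0.03266804 0.54738008 0.03767537] 0.0012188797674472021
```

Request:
{"op": "move_arm", "data": {"rows": [[[0,0,0],[0,0,8]],[[0,0,0],[0,0,8]],[[0,0,0],[0,0,8]],[[0,0,0],[0,0,8]],[[-1.6,0.1,4],[0,0,0]],[[0,0,5],[0,0,0]],[[0,0,5],[0,0,0]],[[0,0,5],[0,0,0]],[[0,0,4],[0,0,0]],[[0,0,0],[0,0,0]]], "claw": 6}}

```text
time_s: 3.58
tool_pos: [0.5525, -0.017, 0.1972]
tool_rot: [-0.004, 0.483, 0.876, -0.001]
force: [-0.3, -0.2, 0.4]
width: 0.0601
grasp_force: 0.0
```

```bash
python3 log.py; python3 - <<'E'
from h import *
print(r.observe()["effort"].round(2))
i,d,c=shot("wrist"); cv2.imwrite("pics/w2.png",i); print(c[1:], proj([.556,-.0205,.012],c))
E
```

```text
3.575 [-0.0924, -0.0332, 1.4176, 0.0002, 1.7651, -0.6549] [0.5525, -0.017, 0.1972] x [-0.533  0.846  0.005] y [ 0.846  0.533 -0.006] z [-0.008  0.001 -1.   ] [-0.3 -0.2  0.4] 0.0601 0.0
[-3.000e-02 -3.993e+01 -4.050e+01 -0.000e+00 -3.500e-01  0.000e+00]
(array([[ 0.84603592, -0.50697363, -0.16492713],
       [ 0.53308774,  0.80077539,  0.2730865 ],
       [-0.00637807, -0.31896162,  0.94774617]]), array([0.50980189, 0.05340257, 0.34122171])) (np.float64(285.7954581313271), np.float64(184.58566066442097))
```

View pics/w2.png

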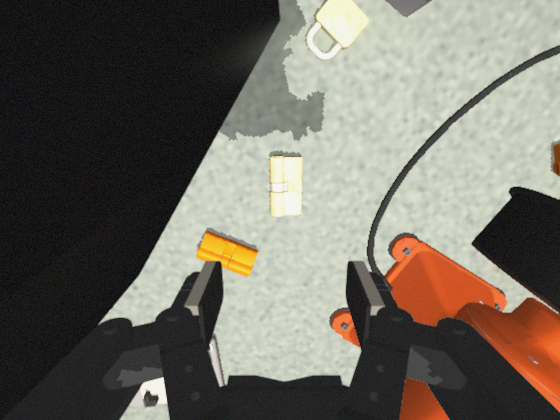

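Request:
{"op": "move_arm", "data": {"rows": [[[-0.6,0.1,3],[0,0,0]],[[0,0,3],[0,0,0]],[[0,0,2],[0,0,0]],[[0,0,1],[0,0,0]],[[0,0,1],[0,0,0]],[[0,0,1],[0,0,0]],[[0,0,1],[0,0,0]],[[0,0,1],[0,0,0]],[[0,0,0],[0,0,0]]]}}

```text
time_s: 4.75
tool_pos: [0.558, -0.0226, 0.07]
tool_rot: [-0.001, 0.484, 0.875, -0.0]
force: [0.4, -0.3, 0.4]
width: 0.0602
grasp_force: 0.0
```

```bash
cat >> log.py <<'E'
print("eff",s["effort"].round(2))
E
python3 log.py; python3 - <<'E'
from h import *
i,d,c=shot("side"); cv2.imwrite("pics/s2.png",cv2.resize(i[120:330,230:510],(800,600),interpolation=cv2.INTER_CUBIC))
P=cloud(d,c); a=-.1
q=P[(d>0)&(P[...,2]>.31)&(abs(P[...,1])<.2)&(P[...,0]>0.1)&(P[...,0]<.7)]
r_=q[:,0]*np.cos(a)+q[:,1]*np.sin(a); l=-q[:,0]*np.sin(a)+q[:,1]*np.cos(a)
print("cols z",np.arange(.31,.6,.02).round(2))
for lo in np.arange(.12,.66,.04):
    row=[]
    for z in np.arange(.31,.6,.02):
        k=(r_>=lo)&(r_<lo+.04)&(q[:,2]>=z)&(q[:,2]<z+.02)
        row.append(f"{l[k].max():5.2f}" if k.sum()>2 else "  .  ")
    print(round(lo,2),*row)
E
```

```text
4.75 [-0.1013, 0.0106, 1.6, 0.0, 1.533, -0.6628] [0.558, -0.0226, 0.07] x [-0.532  0.846  0.001] y [ 0.846  0.532 -0.002] z [-0.002  0.    -1.   ] [ 0.4 -0.3  0.4] 0.0602 0.0
eff [ -0.   -41.38 -40.88  -0.    -0.11   0.  ]
cols z [0.31 0.33 0.35 0.37 0.39 0.41 0.43 0.45 0.47 0.49 0.51 0.53 0.55 0.57
 0.59]
0.12   .     .     .     .     .     .     .    0.09  0.09  0.09  0.09  0.08  0.06   .     .  
0.16   .     .     .     .     .     .    0.08  0.09  0.09  0.09  0.08  0.06   .     .     .  
0.2   .     .     .     .     .     .    0.09  0.09  0.09  0.09  0.07   .     .     .     .  
0.24   .     .     .     .     .    0.08  0.09  0.09  0.09  0.08  0.06   .     .     .     .  
0.28   .     .     .     .     .    0.09  0.09  0.09  0.08  0.06   .     .     .     .     .  
0.32   .     .     .     .    0.10  0.10  0.10  0.09  0.07   .     .     .     .     .     .  
0.36   .     .     .    0.10  0.10  0.10  0.10  0.10  0.05   .     .     .     .     .     .  
0.4   .     .     .    0.10  0.10  0.10  0.10  0.10   .     .     .     .     .     .     .  
0.44   .     .     .     .     .    0.10   .     .     .     .     .     .     .     .     .  
0.48   .     .     .    0.09  0.10  0.10  0.09   .     .     .     .     .     .     .     .  
0.52  0.25  0.07   .    0.10  0.11  0.11  0.11  0.10   .     .     .     .     .     .     .  
0.56  0.26  0.26  0.26  0.10  0.11  0.11  0.10  0.10   .     .     .     .     .     .     .  
0.6   .     .     .     .     .    0.10   .     .     .     .     .     .     .     .     .  
0.64   .     .     .     .     .     .     .     .     .     .     .     .     .     .     .
```

View pics/s2.png

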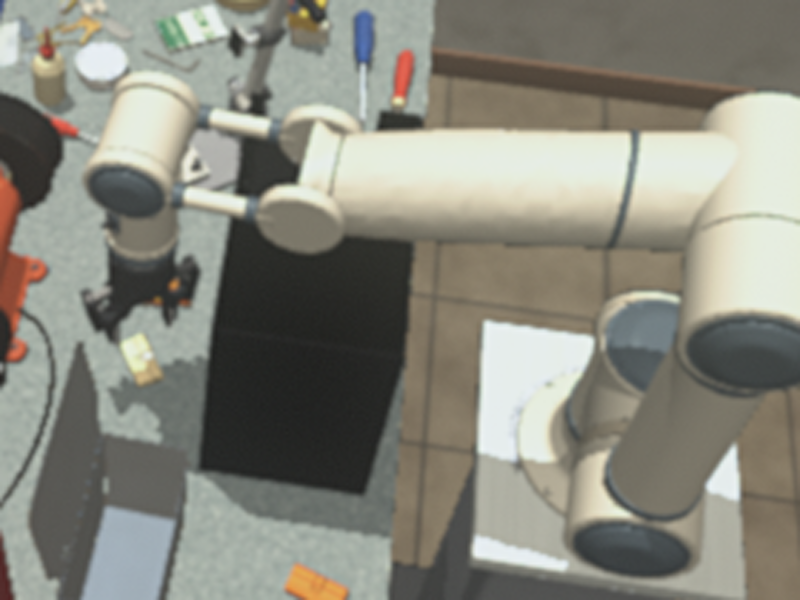

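The wrist is a thin fork over the bin rim, so there is clearance. I descend gently.

Request:
{"op": "move_arm", "data": {"rows": [[[0,0,0.8],[0,0,0]],[[0,0,0.8],[0,0,0]],[[0,0,0.8],[0,0,0]],[[0,0,0.8],[0,0,0]],[[0,0,0.6],[0,0,0]],[[0,0,0.5],[0,0,0]],[[0,0,0],[0,0,0]]]}}

```text
time_s: 5.68
tool_pos: [0.5584, -0.0226, 0.0278]
tool_rot: [-0.0, 0.484, 0.875, -0.0]
force: [0.2, -0.8, 0.6]
width: 0.0603
grasp_force: 0.0
```

```bash
python3 log.py
```

```text
5.675 [-0.1013, 0.0393, 1.6478, 0.0, 1.4553, -0.6628] [0.5584, -0.0226, 0.0278] x [-0.532  0.846  0.   ] y [ 0.846  0.532 -0.001] z [-0.001  0.    -1.   ] [ 0.2 -0.8  0.6] 0.0603 0.0
eff [ -0.   -41.77 -40.04  -0.    -0.06  -0.  ]
```

Request:
{"op": "move_arm", "data": {"rows": [[[0,0,0.5],[0,0,0]],[[0,0,0.5],[0,0,0]],[[0,0,0.4],[0,0,0]],[[0,0,0.3],[0,0,0]],[[0,0,0.3],[0,0,0]],[[0,0,0.2],[0,0,0]],[[0,0,0],[0,0,0]]]}}

```text
time_s: 6.55
tool_pos: [0.5586, -0.0226, 0.0061]
tool_rot: [-0.0, 0.484, 0.875, -0.0]
force: [0.1, -0.3, 0.2]
width: 0.0602
grasp_force: 0.0
```

```bash
python3 log.py
```

```text
6.55 [-0.1013, 0.0574, 1.6691, 0.0, 1.4153, -0.6628] [0.5586, -0.0226, 0.0061] x [-0.532  0.846  0.   ] y [ 0.846  0.532 -0.   ] z [-0.  0. -1.] [ 0.1 -0.3  0.2] 0.0602 0.0
eff [-0.000e+00 -4.216e+01 -3.963e+01 -0.000e+00 -2.000e-02 -0.000e+00]
```

Request:
{"op": "move_arm", "data": {"rows": [[[0,0,0.2],[0,0,0]],[[0,0,0],[0,0,0]],[[0,0,0],[0,0,0]],[[0,0,0],[0,0,0]],[[0,0,0],[0,0,0]],[[0,0,0],[0,0,0]],[[0,0,0],[0,0,0]],[[0,0,0],[0,0,0]]], "claw": 2.6}}

```text
time_s: 7.55
tool_pos: [0.5589, -0.0226, 0.0044]
tool_rot: [0.0, 0.483, 0.875, 0.0]
force: [1.0, -0.4, 2.1]
width: 0.0308
grasp_force: 59.6
```

```bash
python3 log.py
```

```text
7.55 [-0.1013, 0.059, 1.6706, 0.0, 1.4115, -0.6628] [0.5589, -0.0226, 0.0044] x [-0.532  0.846 -0.   ] y [0.846 0.532 0.   ] z [ 0. -0. -1.] [ 1.  -0.4  2.1] 0.0308 59.5861083077034
eff [ 3.000e-02 -4.112e+01 -3.816e+01 -2.000e-02  3.400e-01 -0.000e+00]
```

Request:
{"op": "move_arm", "data": {"rows": [[[0,0,-0.5],[0,0,0]],[[0,0,-1],[0,0,0]],[[0,0,-2],[0,0,0]],[[0,0,-3],[0,0,0]],[[0,0,-3],[0,0,0]],[[0,0,-3],[0,0,0]],[[0,0,-3],[0,0,0]],[[0,0,-2],[0,0,0]],[[0,0,-1],[0,0,0]],[[0,0,0],[0,0,0]]]}}

```text
time_s: 8.8
tool_pos: [0.5588, -0.0226, 0.1897]
tool_rot: [0.0, 0.483, 0.875, 0.0]
force: [-0.6, 0.4, -2.0]
width: 0.0307
grasp_force: 59.6
```

Request:
{"op": "move_arm", "data": {"rows": [[[0,0,0],[0,0,8]],[[0,0,0],[0,0,10]],[[0,0,0],[0,0,10]],[[0,0,0],[0,0,10]],[[0,0,0],[0,0,10]],[[0,0,0],[0,0,10]],[[0,0,0],[0,0,10]],[[0,0,0],[0,0,10]],[[0,0,0],[0,0,6.8]],[[0,0,0],[0,0,0]]]}}

```text
time_s: 10.05
tool_pos: [0.5581, -0.0226, 0.1876]
tool_rot: [-0.001, 0.947, 0.321, -0.001]
force: [1.1, -0.4, -2.4]
width: 0.0309
grasp_force: 59.6
```

```bash
python3 log.py
```

```text
10.05 [-0.1013, -0.0224, 1.4239, -0.0, 1.7428, 0.8161] [0.5581, -0.0226, 0.1876] x [ 0.794  0.608 -0.002] y [ 0.608 -0.794 -0.002] z [-0.003  0.    -1.   ] [ 1.1 -0.4 -2.4] 0.0309 59.62370646211639
eff [ 0.000e+00 -4.238e+01 -4.336e+01  0.000e+00  1.000e-02  6.800e-01]
```

Request:
{"op": "move_arm", "data": {"rows": [[[-1,1.5,0],[0,0,0]],[[-2.3,3.4,0],[0,0,0]],[[-2.3,3.4,0],[0,0,0]],[[-2.3,3.4,0],[0,0,0]],[[-2.3,3.4,0],[0,0,0]],[[-2.3,3.4,0],[0,0,0]],[[-2.3,3.4,0],[0,0,0]],[[-1.4,2.2,0],[0,0,0]],[[0,0,0],[0,0,0]],[[0,0,0],[0,0,0]]]}}

```text
time_s: 11.3
tool_pos: [0.5759, -0.3126, 0.1888]
tool_rot: [-0.0, 0.947, 0.321, -0.0]
force: [-0.2, 0.1, -2.2]
width: 0.0307
grasp_force: 59.8
```

```bash
python3 log.py; python3 - <<'E'
from h import *
i,d,c=shot("wrist"); print(proj([.576,-.313,.022],c)); np.set_printoptions(suppress=True)
cv2.imwrite("pics/w3.png",cv2.resize(i[110:410,180:400],(586,800))[:600] if 0 else cv2.resize(i[110:350,150:430],(700,600),interpolation=cv2.INTER_CUBIC))
E
```

```text
11.3 [-0.5494, 0.2383, 1.1427, 0.0002, 1.7616, 0.3688] [0.5759, -0.3126, 0.1888] x [ 0.794  0.607 -0.   ] y [ 0.607 -0.794 -0.001] z [-0.001  0.001 -1.   ] [-0.2  0.1 -2.2] 0.0307 59.849820135350456
eff [-8.800e-01 -5.336e+01 -4.325e+01 -8.000e-02 -3.000e-02 -3.000e-02]
(np.float64(284.23902823261324), np.float64(184.6892736588909))
```

View pics/w3.png

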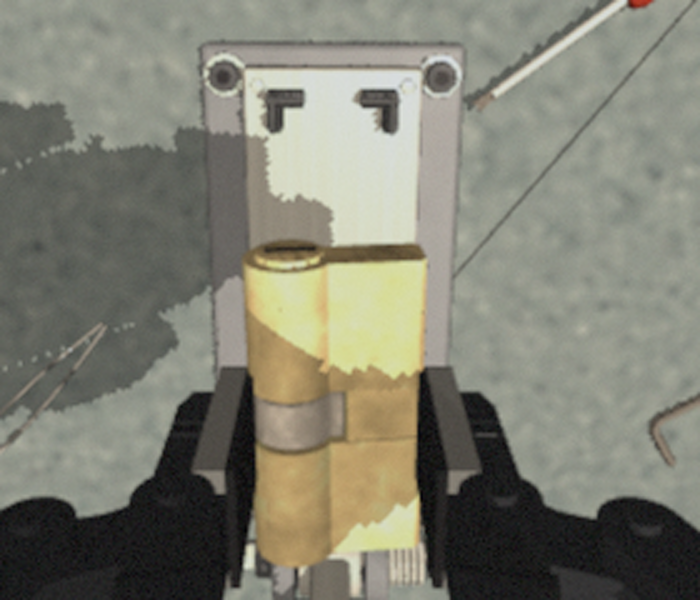

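```bash
python3 - <<'E'
from h import *
i,d,c=load("wrist"); s=r.observe(); A=rot(s["tool_rot"]).as_matrix(); T=np.array(s["tool_pos"])
def tl(x,y,z): 
    p=onplane(150+x/2.5,110+y/2.5,z,c); return ((p-T)@A)[:2].round(4)*1000
print("block L,R far corners",tl(247,68,.022),tl(420,68,.022))
print("stops outer",tl(265,90,.034),tl(397,90,.034)); print("stops inner low", tl(275,133,.031),tl(390,133,.031))
print("plate edge L,R, row 300",tl(214,300,.010),tl(452,300,.010),"row60",tl(201,60,.01),tl(463,60,.01))
print("screws",tl(225,75,.013),tl(441,75,.013))
z=.1844+.0135
print("cyl far L,R",tl(330,262,z),tl(427,262,z),"near R",tl(417,550,z),"far end mid top barrel",tl(286,252,.1844+.017),"near barrel",tl(295,563,.1844+.017), "cam",tl(293,425,.2014))
P=cloud(d,c)
for (x,y) in [(375,330),(375,500),(290,330),(290,500),(330,170)]:
    v,u=int(110+y/2.5),int(150+x/2.5); print((x,y),P[v,u].round(4), (((P[v,u]-T)@A)*1000).round(1))
E
```

```text
block L,R far corners [ 45.7 -32.7] [45.7 32.6]
stops outer [ 39.3 -25.1] [39.2 23.2]
stops inner low [ 22.8 -22. ] [22.7 21.2]
plate edge L,R, row 300 [-54.3 -51.8] [-54.3  50.9] row60 [ 47.4 -51.8] [47.3 50.5]
screws [ 42.  -42.3] [41.9 41.8]
cyl far L,R [33.3 -0.2] [33.3 17. ] near R [-28.7  17.2] far end mid top barrel [36.5 -7.7] near barrel [-28.9  -7.3] cam [ 2.4 -7.1]
(375, 330) [ 0.5968 -0.3064  0.1976] [19.9  8.  -8.4]
(375, 500) [ 0.5679 -0.3292  0.1977] [-16.9   8.5  -8.6]
(290, 330) [ 0.5894 -0.2929  0.2026] [ 22.3  -7.2 -13.5]
(290, 500) [ 0.5607 -0.3139  0.2025] [-13.2  -7.9 -13.4]
(330, 170) [ 0.5804 -0.3069  0.0237] [  6.6  -1.5 165.4]
```

Request:
{"op": "move_arm", "data": {"rows": [[[-0.46,-0.1,1],[0,0,0]],[[0,0,2],[0,0,0]],[[0,0,2],[0,0,0]],[[0,0,2],[0,0,0]],[[0,0,2],[0,0,0]],[[0,0,2],[0,0,0]],[[0,0,1],[0,0,0]],[[0,0,0.5],[0,0,0]],[[0,0,0],[0,0,0]],[[0,0,0],[0,0,0]]]}}

```text
time_s: 12.6
tool_pos: [0.5724, -0.3148, 0.0653]
tool_rot: [0.001, 0.947, 0.32, 0.001]
force: [-0.1, -0.6, -2.7]
width: 0.0308
grasp_force: 59.8
```

```bash
python3 log.py; python3 - <<'E'
from h import *
i,d,c=shot("wrist"); s=r.observe(); A=rot(s["tool_rot"]).as_matrix(); T=np.array(s["tool_pos"])
cv2.imwrite("pics/w4.png",cv2.resize(i[60:360,140:430],(580,600),interpolation=cv2.INTER_CUBIC))
E
```

```text
12.6 [-0.5548, 0.2605, 1.3359, 0.0, 1.5435, 0.3637] [0.5724, -0.3148, 0.0653] x [0.795 0.607 0.001] y [ 0.607 -0.795  0.002] z [ 0.001 -0.001 -1.   ] [-0.1 -0.6 -2.7] 0.0308 59.844291329427506
eff [-0.000e+00 -5.354e+01 -4.199e+01  1.000e-02  0.000e+00  0.000e+00]
```

View pics/w4.png

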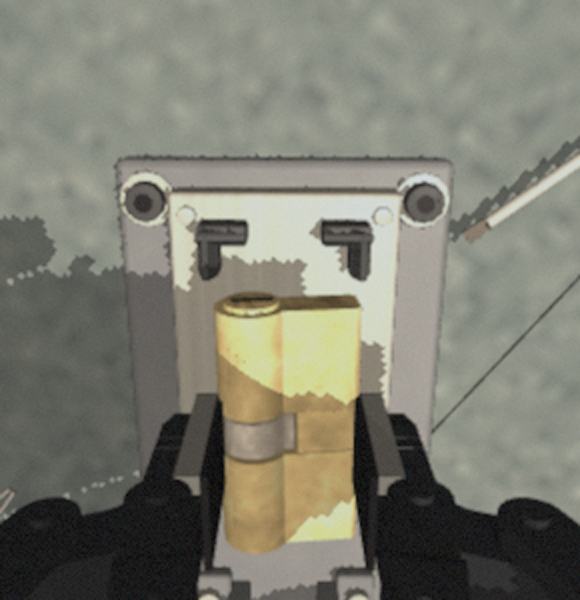

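```bash
python3 - <<'E'
from h import *
i,d,c=load("wrist"); s=r.observe(); A=rot(s["tool_rot"]).as_matrix(); T=np.array(s["tool_pos"])
def tl(x,y,z): 
    p=onplane(140+x/2,60+y/2,z,c); return ((p-T)@A)[:2].round(4)*1000
b=T[2]-.0036
print("block far",tl(170,192,.022),tl(400,192,.022),"block sides near row 400",tl(178,400,.022),tl(388,400,.022))
print("stops outer",tl(197,222,.035),tl(372,222,.035),"inner ends",tl(210,281,.031),tl(358,281,.031))
print("screws",tl(144,203,.013),tl(426,203,.013),"plate",tl(118,158,.01),tl(452,158,.01))
print("near stops",tl(213,590,.033),tl(357,590,.033))
print("flange far R",tl(360,308,b+.0135),"near R",tl(355,541,b+.0135),"barrel far L",tl(216,315,b+.0085),"barrel near",tl(256,551,b+.017),"barrel L near",tl(226,540,b+.0085),"barrel far top",tl(249,312,b+.017))
P=cloud(d,c);v,u=np.mgrid[:420,:560]; Q=(P-T)@A
k=(d>0)&(abs(Q[...,1]-9)<9)&1
# flange top surface extents from depth
m=(d>0)&(abs(Q[...,2]+.0084)<.002)&(Q[...,1]>.002)&(Q[...,1]<.02)&(abs(Q[...,0])<.05)
print("flange x ext",np.percentile(Q[m][:,0],[1,99]).round(4),"y",np.percentile(Q[m][:,1],[1,99]).round(4))
m=(d>0)&(abs(P[...,2]-.022)<.004)&(abs(Q[...,1])<.045)&(Q[...,0]<.07)
w=Q[m]; k=(w[:,0]>.038)&(w[:,0]<.042); print("nest floor y at x~.04",w[k][:,1].min(),w[k][:,1].max()); k=abs(w[:,1])<.028; print("far x",np.percentile(w[k][:,0],99.5), "z",np.median(P[m][:,2]))
E
```

```text
block far [ 50.5 -33.7] [50.5 32.8] block sides near row 400 [-16.9 -35.1] [-17.   32.7]
stops outer [ 44.6 -24.5] [44.6 23.4] inner ends [ 26.4 -22.1] [26.3 20.6]
screws [ 45.6 -43.5] [45.5 42.5] plate [ 58.7 -51.1] [58.7 50.1]
near stops [-83.4 -25.1] [-83.5  23.9]
flange far R [34.4 16.3] near R [-27.9  17.2] barrel far L [ 30.9 -16. ] barrel near [-27.9  -7.4] barrel L near [-31.7 -15.7] barrel far top [34.8 -7.9]
flange x ext [-0.0272  0.0339] y [0.0023 0.017 ]
nest floor y at x~.04 -0.03441364919062754 0.042369759858009164
far x 0.05082423491485683 z 0.022838232785932444
```

Request:
{"op": "move_arm", "data": {"rows": [[[-0.13,-0.1,0],[0,0,0]],[[0,0,0.6],[0,0,0]],[[0,0,0.7],[0,0,0]],[[0,0,0.6],[0,0,0]],[[0,0,0.4],[0,0,0]],[[0,0,0.3],[0,0,0]],[[0,0,0.3],[0,0,0]],[[0,0,0.2],[0,0,0]],[[0,0,0],[0,0,0]]]}}

```text
time_s: 13.78
tool_pos: [0.5702, -0.3144, 0.0332]
tool_rot: [-0.0, 0.947, 0.32, -0.0]
force: [-1.0, -0.6, -2.3]
width: 0.0305
grasp_force: 59.9
```

```bash
python3 log.py
```

```text
13.775 [-0.5561, 0.2761, 1.3758, -0.0, 1.4899, 0.3624] [0.5702, -0.3144, 0.0332] x [ 0.795  0.607 -0.   ] y [ 0.607 -0.795 -0.   ] z [-0.  0. -1.] [-1.  -0.6 -2.3] 0.0305 59.86614282777737
eff [-0.000e+00 -5.412e+01 -4.181e+01  1.000e-02 -2.000e-02  0.000e+00]
```

Request:
{"op": "move_arm", "data": {"rows": [[[0,0.05,0.2],[0,0,0]],[[0,0,0.2],[0,0,0]],[[0,0,0.1],[0,0,0]],[[0,0,0],[0,0,0]]]}}

```text
time_s: 14.28
tool_pos: [0.5705, -0.3148, 0.0281]
tool_rot: [-0.0, 0.947, 0.32, -0.0]
force: [-0.6, 0.4, -2.2]
width: 0.0307
grasp_force: 59.9
```

```bash
python3 log.py
```

```text
14.275 [-0.5564, 0.2807, 1.3796, -0.0, 1.4816, 0.3621] [0.5705, -0.3148, 0.0281] x [ 0.795  0.607 -0.   ] y [ 0.607 -0.795 -0.   ] z [-0.  0. -1.] [-0.6  0.4 -2.2] 0.0307 59.86590815271484
eff [-0.000e+00 -5.424e+01 -4.173e+01  1.000e-02 -1.000e-02  0.000e+00]
```

Request:
{"op": "move_arm", "data": {"rows": [[[0,0,0.1],[0,0,0]],[[0,0,0.1],[0,0,0]],[[0,0,0],[0,0,0]]]}}

```text
time_s: 14.65
tool_pos: [0.5707, -0.3149, 0.0266]
tool_rot: [0.0, 0.947, 0.32, 0.0]
force: [-1.9, -0.4, -0.8]
width: 0.0307
grasp_force: 60.0
```

```bash
python3 log.py
```

```text
14.65 [-0.5564, 0.2817, 1.3811, -0.0, 1.4784, 0.3621] [0.5707, -0.3149, 0.0266] x [0.795 0.607 0.   ] y [ 0.607 -0.795  0.   ] z [ 0. -0. -1.] [-1.9 -0.4 -0.8] 0.0307 60.03671835012938
eff [-0.000e+00 -5.338e+01 -4.115e+01  1.000e-02 -1.600e-01  0.000e+00]
```

Request:
{"op": "move_arm", "data": {"rows": [[[0,0,0.05],[0,0,0]],[[0,0,0],[0,0,0]]]}}

```text
time_s: 14.9
tool_pos: [0.5707, -0.3149, 0.0265]
tool_rot: [0.0, 0.947, 0.32, 0.0]
force: [-1.8, 1.1, 3.1]
width: 0.0302
grasp_force: 60.4
```

Request:
{"op": "move_arm", "data": {"rows": [[[0,0,0],[0,0,0]],[[0,0,0],[0,0,0]],[[0,0,0],[0,0,0]],[[0,0,0],[0,0,0]]], "claw": 5}}

```text
time_s: 15.4
tool_pos: [0.5706, -0.3149, 0.0257]
tool_rot: [-0.0, 0.947, 0.32, -0.0]
force: [0.2, 0.6, 0.1]
width: 0.05
grasp_force: 0.0
```

Request:
{"op": "move_arm", "data": {"rows": [[[0,0,-0.5],[0,0,0]],[[0,0,-1],[0,0,0]],[[0,0,-1.5],[0,0,0]],[[0,0,-2],[0,0,0]],[[0,0,-3],[0,0,0]],[[0,0,-3],[0,0,0]],[[0,0,-3],[0,0,0]],[[0,0,0],[0,0,0]]]}}

```text
time_s: 16.4
tool_pos: [0.572, -0.3157, 0.1713]
tool_rot: [0.003, 0.947, 0.32, 0.003]
force: [-0.1, -0.5, -0.1]
width: 0.0499
grasp_force: 0.0
```

```bash
python3 log.py; python3 - <<'E'
from h import *
i,d,c=shot("wrist"); s=r.observe(); P=cloud(d,c); A=rot(s["tool_rot"]).as_matrix()
N=np.array([.576,-.313,.0]); Q=(P-N)@np.array([[.795,.607,0],[.607,-.795,0],[0,0,1]]).T  # cols: clamp y, clamp x, z
m=(d>0)&(abs(Q[...,0])<.06)&(abs(Q[...,1])<.03)
for x in (-.012,-.008,.004,.008,.012):
    print("x",x,[ (lambda k: np.median(Q[k][:,2]).round(4) if k.sum()>3 else None)(m&(abs(Q[...,1]-x)<.003)&(abs(Q[...,0]-y)<.004)) for y in (-.045,-.025,-.015,0,.015,.025,.042)])
t=m&(Q[...,2]>.0335)&(Q[...,2]<.045); print("flange/barrel ext y",np.percentile(Q[t&(Q[...,1]>0)&(Q[...,1]<.015)][:,0],[2,98]),"x",np.percentile(Q[t&(abs(Q[...,0])<.02)][:,1],[1,99]))
f=m&(abs(Q[...,2]-.0235)<.003); print("nest floor far y",np.percentile(Q[f][:,0],[1,99]))
i,d,c=shot("top"); P=cloud(d,c); g=P[(d>0)&(P[...,2]>.26)&(P[...,0]<.52)&(P[...,1]<-.3)&(P[...,2]<.36)&(i.max(-1)<60)]; print("grip",len(g),g.mean(0) if len(g) else 0)
E
```

```text
16.4 [-0.5564, 0.2243, 1.1896, 0.0, 1.7195, 0.3621] [0.572, -0.3157, 0.1713] x [0.795 0.607 0.003] y [ 0.607 -0.795  0.008] z [ 0.007 -0.004 -1.   ] [-0.1 -0.5 -0.1] 0.0499 0.0
eff [-2.000e-02 -5.123e+01 -4.179e+01 -0.000e+00  2.500e-01  0.000e+00]
x -0.012 [np.float64(0.0229), np.float64(0.0392), np.float64(0.0394), np.float64(0.0385), np.float64(0.2605), np.float64(0.0395), np.float64(0.0232)]
x -0.008 [np.float64(0.0229), np.float64(0.0399), np.float64(0.0396), np.float64(0.0389), np.float64(0.0397), np.float64(0.0397), np.float64(0.0228)]
x 0.004 [np.float64(0.023), np.float64(0.0355), np.float64(0.0356), np.float64(0.0353), np.float64(0.0354), np.float64(0.0353), np.float64(0.0229)]
x 0.008 [np.float64(0.0229), np.float64(0.0353), np.float64(0.0352), np.float64(0.0351), np.float64(0.036), np.float64(0.035), np.float64(0.0229)]
x 0.012 [np.float64(0.0225), np.float64(0.0349), np.float64(0.035), np.float64(0.0348), np.float64(0.2601), np.float64(0.0349), np.float64(0.0233)]
flange/barrel ext y [-0.03686661  0.03548361] x [-0.017185   0.0152901]
nest floor far y [-0.0477565   0.04677129]
grip 14 [ 0.42025927 -0.36445075  0.29809894]
```

Request:
{"op": "move_arm", "data": {"rows": [[[0,0,-3],[0,0,0]],[[0,0,-4],[0,0,0]],[[0,0,-4],[0,0,0]],[[0,0,-4],[0,0,0]],[[0,0,-4],[0,0,0]],[[0,0,-3],[0,0,0]],[[0,0,-2],[0,0,0]],[[0,0,0],[0,0,0]]]}}

```text
time_s: 17.5
tool_pos: [0.5709, -0.3151, 0.4062]
tool_rot: [0.0, 0.947, 0.32, 0.0]
force: [1.1, -0.4, 0.2]
width: 0.0497
grasp_force: 0.0
```

Request:
{"op": "move_arm", "data": {"rows": [[[0,0,0],[0,0,-10]],[[0,0,0],[0,0,-10]],[[0,0,0],[0,0,-10]],[[0,0,0],[0,0,-10]],[[0,0,0],[0,0,-10]],[[0,0,0],[0,0,-10]],[[0,0,0],[0,0,-10]],[[0,0,0],[0,0,-10]],[[0,0,0],[0,0,-10]],[[0,0,0],[0,0,0]],[[0,0,0],[0,0,0]]]}}

```text
time_s: 18.88
tool_pos: [0.5706, -0.3149, 0.4045]
tool_rot: [-0.001, 0.445, 0.896, 0.0]
force: [-0.5, -0.7, 0.6]
width: 0.0502
grasp_force: 0.0
```

```bash
cat >> log.py <<'E'
print("to open grip C (cm)",((np.array([.4221,-.3696,.2918-.019])-s["tool_pos"])@A*100).round(2))
E
python3 log.py
```

```text
18.875 [-0.5564, 0.3826, 0.5747, -0.0, 2.1863, -1.2053] [0.5706, -0.3149, 0.4045] x [-0.604  0.797  0.002] y [ 0.797  0.604 -0.001] z [-0.002  0.001 -1.   ] [-0.5 -0.7  0.6] 0.0502 0.0
eff [-0.000e+00 -5.433e+01 -3.776e+01 -0.000e+00 -0.000e+00 -2.000e-02]
to open grip C (cm) [  4.59 -15.13  13.19]
```

Request:
{"op": "move_arm", "data": {"rows": [[[0.5,-1.5,0],[0,0,0]],[[0.9,-3,0],[0,0,0]],[[1,-3,0],[0,0,0]],[[1,-3,0],[0,0,0]],[[0.8,-3,0],[0,0,0]],[[0.4,-1.6,0],[0,0,0]],[[0,0,0],[0,0,0]],[[0,0,0],[0,0,0]]]}}

```text
time_s: 19.88
tool_pos: [0.4234, -0.3697, 0.4054]
tool_rot: [-0.0, 0.443, 0.896, 0.0]
force: [0.7, 0.3, -0.4]
width: 0.0499
grasp_force: 0.0
```

```bash
python3 log.py; python3 - <<'E'
from h import *
i,d,c=shot("wrist"); s=r.observe(); P=cloud(d,c); A=rot(s["tool_rot"]).as_matrix(); Q=(P-s["tool_pos"])@A
cv2.imwrite("pics/w5.png",i)
m=(d>0)&(abs(P[...,2]-.295)<.03)&(abs(Q[...,1])<.05)&(abs(Q[...,0])<.12)
dark=i.max(-1)<70
for nm,k in (("dark",m&dark),("light",m&~dark)):
    q=Q[k]*100; print(nm,len(q), np.percentile(q,[2,50,98],axis=0).round(2).tolist() if len(q) else "")
for x in np.arange(-7,6,1):
    k=m&(abs(Q[...,0]*100-x)<.5); q=Q[k]*100
    if len(q)>5: print(x,len(q),"y",np.percentile(q[:,1],[3,97]).round(2),"topz",(s["tool_pos"][2]-q[:,2].min()/100).round(4),"dark",dark[k].mean().round(2))
E
```

```text
19.875 [-0.7785, 0.1023, 0.9014, 0.0005, 2.1383, -1.4307] [0.4234, -0.3697, 0.4054] x [-0.607  0.795  0.   ] y [0.795 0.607 0.   ] z [-0.     0.001 -1.   ] [ 0.7  0.3 -0.4] 0.0499 0.0
eff [-4.800e-01 -4.378e+01 -3.882e+01 -3.000e-02  2.000e-02  1.000e-02]
to open grip C (cm) [ 0.08 -0.1  13.26]
dark 1503 [[-2.25, -1.05, 10.27], [0.67, -0.21, 10.51], [3.31, 0.67, 11.1]]
light 1044 [[-5.31, -1.46, 9.87], [-3.84, -0.15, 10.43], [3.11, 1.06, 13.64]]
-5 287 y [-1.47  1.06] topz 0.3074 dark 0.0
-4 527 y [-1.44  1.06] topz 0.3073 dark 0.0
-3 190 y [-1.27  0.78] topz 0.3052 dark 0.0
-2 206 y [-1.06  0.68] topz 0.3031 dark 0.99
-1 257 y [-1.06  0.68] topz 0.3033 dark 1.0
0 252 y [-1.05  0.68] topz 0.3029 dark 0.98
1 262 y [-1.03  0.67] topz 0.3028 dark 0.97
2 270 y [-1.02  0.66] topz 0.3033 dark 1.0
3 296 y [-1.01  0.66] topz 0.3035 dark 0.92
```

Request:
{"op": "move_arm", "data": {"rows": [[[0,-0.2,2],[0,0,0]],[[0.2,0,3],[0,0,0]],[[0,0,3],[0,0,0]],[[0,0,2.5],[0,0,0]],[[0,0,1.5],[0,0,0]],[[0,0,0.9],[0,0,0]],[[0,0,0.3],[0,0,0]],[[0,0,0],[0,0,0]],[[0,0,0],[0,0,0]]]}}

```text
time_s: 21.05
tool_pos: [0.42, -0.3698, 0.2748]
tool_rot: [0.001, 0.443, 0.896, -0.0]
force: [0.3, -0.1, 0.1]
width: 0.0497
grasp_force: 0.0
```

Request:
{"op": "move_arm", "data": {"rows": [[[0,0,0],[0,0,0]],[[0,0,0],[0,0,0]],[[0,0,0],[0,0,0]],[[0,0,0],[0,0,0]],[[0,0,0],[0,0,0]],[[0,0,0],[0,0,0]]], "claw": 1.2}}

```text
time_s: 21.8
tool_pos: [0.4199, -0.3697, 0.2743]
tool_rot: [0.0, 0.443, 0.896, -0.0]
force: [-0.7, -0.1, 4.6]
width: 0.0164
grasp_force: 58.9
```

```bash
python3 log.py
```

```text
21.8 [-0.7826, -0.0061, 1.2543, -0.0001, 1.8926, -1.4348] [0.4199, -0.3697, 0.2743] x [-0.607  0.795 -0.001] y [0.795 0.607 0.   ] z [ 0.001 -0.001 -1.   ] [-0.7 -0.1  4.6] 0.0164 58.895669510238804
eff [  0.16 -38.68 -39.     0.05  -0.05  -0.06]
to open grip C (cm) [-0.13  0.18  0.15]
```

Request:
{"op": "move_arm", "data": {"rows": [[[0,0.9,-0.12],[0,0,0]],[[0,0.91,-0.12],[0,0,0]],[[0,1.83,-0.08],[0,0,0]],[[0,1.83,0.08],[0,0,0]],[[0,1.81,0.24],[0,0,0]],[[0,1.79,0.4],[0,0,0]],[[0,1.75,0.55],[0,0,0]],[[0,1.69,0.7],[0,0,0]],[[0,1.63,0.85],[0,0,0]],[[0,1.55,0.98],[0,0,0]],[[0,1.45,1.12],[0,0,0]],[[0,0,0],[0,0,0]]]}}

```text
time_s: 23.3
tool_pos: [0.5576, -0.2645, 0.226]
tool_rot: [-0.0, 0.443, 0.897, 0.0]
force: [1.4, -5.3, 1.1]
width: 0.0166
grasp_force: 60.5
```

```bash
cat > lev.py <<'E'
from h import *
s=r.observe(); T=s["tool_pos"]; A=rot(s["tool_rot"]).as_matrix()
C=np.array([.4511,-.3474,.085]); ey=np.array([.795,.607,0]); G=T-A[:,2]*.019
y=(G-C)@ey; z=G[2]-.085; print("tcp",T.round(4),"grasp y,z",y.round(4),z.round(4),"rad",np.hypot(y,z).round(4),"ang deg",np.degrees(np.arctan2(z,y)).round(2),"lat",((G-C)@np.array([.607,-.795,0])).round(4),s["force"].round(1),s["width"].round(4),s["grasp_force"])
ph=np.radians
E
python3 lev.py; python3 log.py|head -1
```

```text
23.3 [-0.4984, 0.1369, 1.1908, 0.0008, 1.814, -1.1517] [0.5576, -0.2645, 0.226] x [-0.608  0.794  0.   ] y [0.794 0.608 0.001] z [ 0.     0.001 -1.   ] [ 1.4 -5.3  1.1] 0.0166 60.49499561782795Traceback (most recent call last):
  File "lev.py", line 4, in <module>
    y=(G-C)@ey; z=G[2]-.085; print("tcp",T.round(4),"grasp y,z",y.round(4),z.round(4),"rad",np.hypot(y,z).round(4),"ang deg",np.degrees(np.arctan2(z,y)).round(2),"lat",((G-C)@np.array([.607,-.795,0])).round(4),s["force"].round(1),s["width"].round(4),s["grasp_force"])
                                                                                                                                                                                                                                      ^^^^^^^^^^^^^^^^
AttributeError: 'float' object has no attribute 'round'
```

Request:
{"op": "move_arm", "data": {"rows": [[[0,0.68,0.62],[0,0,0]],[[0,0.67,0.62],[0,0,0]],[[0,1.24,1.35],[0,0,0]],[[0,1.12,1.45],[0,0,0]],[[0,0.98,1.55],[0,0,0]],[[0,0.85,1.63],[0,0,0]],[[0,0.7,1.69],[0,0,0]],[[0,0.55,1.75],[0,0,0]],[[0,0,0],[0,0,0]],[[0,0,0],[0,0,0]]]}}

```text
time_s: 24.55
tool_pos: [0.6104, -0.2239, 0.1199]
tool_rot: [-0.0, 0.443, 0.896, 0.0]
force: [1.1, -5.2, 2.0]
width: 0.0168
grasp_force: 62.3
```

```bash
sed -i 's/s\["width"\].round(4)/s["width"]/' lev.py
cat >> lev.py <<'E'
# lever angle from wrist/top/side depth: points on lever midplane within clamp frame
P0=np.array([.4802,-.3856,.085]); ex=np.array([.607,-.795,0])
def lever(n):
    i,d,c=shot(n); P=cloud(d,c); Q=P-P0; X=Q@ex; Y=Q@ey; Z=Q[...,2]
    R_=np.hypot(Y,Z); a=np.degrees(np.arctan2(Z,Y))
    for nm,xl,xh,rl,rh in (("bar1",-.012,.012,.03,.09),("bar2",-.012,.012,.15,.20),("stem",-.012,.012,.108,.132),("grip",-.075,-.025,.195,.225)):
        m=(d>0)&(X>xl)&(X<xh)&(R_>rl)&(R_<rh)&(Z>-.04)
        if m.sum()>8: print(n,nm,m.sum(),"ang pct",np.percentile(a[m],[5,50,90,98]).round(2),"Z",np.percentile(Z[m],[50,90,99]).round(4))
for n in ("top","side","wrist"): lever(n)
E
python3 lev.py
```

```text
tcp [ 0.6104 -0.2239  0.1199] grasp y,z 0.2016 0.0539 rad 0.2087 ang deg 14.97 lat -0.0015 [ 1.1 -5.2  2. ] 0.016757430223520123 62.33406700193882
top bar1 168 ang pct [ 11.08  24.66 130.4  139.64] Z [0.0235 0.0306 0.035 ]
top bar2 74 ang pct [14.05 18.32 19.36 20.13] Z [0.0528 0.0587 0.0623]
top stem 46 ang pct [20.43 23.24 25.86 27.05] Z [0.0476 0.0542 0.056 ]
top grip 175 ang pct [15.53 32.65 42.52 43.2 ] Z [0.1123 0.1427 0.1509]
side bar1 96 ang pct [-70.56  20.28  31.52  35.97] Z [0.0204 0.0314 0.0361]
side stem 33 ang pct [-9.62 -1.91 22.21 23.67] Z [-0.0042  0.0438  0.0466]
side grip 153 ang pct [14.03 23.88 41.87 43.37] Z [0.0837 0.1359 0.1455]
wrist bar1 3549 ang pct [-87.81  19.98  26.79  29.94] Z [0.0212 0.0304 0.0333]
wrist bar2 213 ang pct [12.96 15.39 18.97 19.22] Z [0.0502 0.0581 0.0605]
wrist stem 1126 ang pct [-7.06  3.09 23.68 25.61] Z [0.0069 0.0483 0.0516]
wrist grip 14200 ang pct [15.84 25.93 34.91 37.75] Z [0.0895 0.1187 0.1251]
```

Request:
{"op": "move_arm", "data": {"rows": [[[0,0.22,0.89],[0,0,0]],[[0,0.18,0.9],[0,0,0]],[[0,0.12,0.72],[0,0,0]],[[0,0.08,0.73],[0,0,0]],[[0,0,0],[0,0,0]],[[0,0,0],[0,0,0]]]}}

```text
time_s: 25.45
tool_pos: [0.6149, -0.2205, 0.089]
tool_rot: [-0.0, 0.443, 0.896, 0.0]
force: [-0.8, -2.3, 4.6]
width: 0.0169
grasp_force: 62.4
```

```bash
cat > fit.py <<'E'
from h import *
exec(open("lev.py").read().split("# lever angle")[0].replace("from h import *",""))
P0=np.array([.4802,-.3856,.085]); ex=np.array([.607,-.795,0])
for n in ("top","wrist"):
    i,d,c=shot(n); P=cloud(d,c); Q=P-P0; X=Q@ex; Y=Q@ey; Z=Q[...,2]
    pts=[]
    for lo in np.arange(.03,.23,.01):
        m=(d>0)&(abs(X)<.008)&(Y>lo)&(Y<lo+.01)&(Z>-.02)&(Z<.08)
        pts.append((round(lo+.005,3),int(m.sum()),float(np.percentile(Z[m],85).round(4)) if m.sum()>4 else None))
    print(n,*[f"{a}:{b}:{z}" for a,b,z in pts])
E
python3 fit.py
```

```text
tcp [ 0.6149 -0.2205  0.089 ] grasp y,z 0.2072 0.023 rad 0.2085 ang deg 6.33 lat -0.0015 [-0.8 -2.3  4.6] 0.01694182284749894 62.37261316739023
top 0.035:25:0.0165 0.045:24:0.0182 0.055:23:0.0194 0.065:25:0.0196 0.075:24:0.0208 0.085:25:0.0234 0.095:24:0.0215 0.105:25:0.0274 0.115:21:0.0362 0.125:10:0.0354 0.135:0:None 0.145:0:None 0.155:11:0.0304 0.165:25:0.0318 0.175:22:0.0316 0.185:7:0.0334 0.195:0:None 0.205:0:None 0.215:0:None 0.225:0:None
wrist 0.035:0:None 0.045:0:None 0.055:4:None 0.065:252:0.0191 0.075:382:0.02 0.085:374:0.0213 0.095:400:0.0223 0.105:177:0.0263 0.115:12:0.028 0.125:62:-0.0123 0.135:30:-0.0127 0.145:24:0.0275 0.155:0:None 0.165:105:0.0303 0.175:0:None 0.185:0:None 0.195:5:0.0162 0.205:0:None 0.215:0:None 0.225:3:None
```

Request:
{"op": "move_arm", "data": {"rows": [[[0,0.04,0.4],[0,0,0]],[[0,0.03,0.4],[0,0,0]],[[0,0.03,0.4],[0,0,0]],[[0,0.02,0.3],[0,0,0]],[[0,0.01,0.2],[0,0,0]],[[0,0,0],[0,0,0]],[[0,0,0],[0,0,0]]]}}

```text
time_s: 26.42
tool_pos: [0.6158, -0.2198, 0.0728]
tool_rot: [0.0, 0.443, 0.896, 0.0]
force: [-3.0, -0.1, 8.9]
width: 0.0166
grasp_force: 62.3
```

```bash
python3 fit.py
```

```text
tcp [ 0.6158 -0.2198  0.0728] grasp y,z 0.2084 0.0068 rad 0.2085 ang deg 1.86 lat -0.0015 [-3.  -0.1  8.9] 0.01660926707267264 62.27047543041408
top 0.035:23:0.0141 0.045:24:0.0138 0.055:24:0.0144 0.065:25:0.0147 0.075:24:0.0167 0.085:22:0.0169 0.095:24:0.0157 0.105:26:0.0185 0.115:25:0.0302 0.125:14:0.0311 0.135:1:None 0.145:0:None 0.155:7:0.0163 0.165:23:0.0179 0.175:22:0.0186 0.185:10:0.0181 0.195:0:None 0.205:0:None 0.215:0:None 0.225:0:None
wrist 0.035:0:None 0.045:0:None 0.055:0:None 0.065:11:0.0035 0.075:268:0.0143 0.085:480:0.0146 0.095:451:0.015 0.105:198:0.0155 0.115:0:None 0.125:0:None 0.135:0:None 0.145:6:0.0108 0.155:11:0.0079 0.165:182:0.0178 0.175:12:0.0179 0.185:0:None 0.195:6:0.002 0.205:0:None 0.215:0:None 0.225:0:None
```

Request:
{"op": "move_arm", "data": {"rows": [[[0,0.01,0.2],[0,0,0]],[[0,0,0.2],[0,0,0]],[[0,0,0.15],[0,0,0]],[[0,0,0.1],[0,0,0]],[[0,0,0],[0,0,0]],[[0,0,0],[0,0,0]],[[0,0,0],[0,0,0]]]}}

```text
time_s: 27.4
tool_pos: [0.616, -0.2198, 0.0668]
tool_rot: [0.0, 0.443, 0.896, 0.0]
force: [-4.1, -0.2, 11.5]
width: 0.0169
grasp_force: 62.6
```

```bash
python3 fit.py
```

```text
tcp [ 0.616  -0.2198  0.0668] grasp y,z 0.2086 0.0008 rad 0.2086 ang deg 0.21 lat -0.0014 [-4.1 -0.2 11.5] 0.016863277681312835 62.57062219083309
top 0.035:25:0.0131 0.045:23:0.0134 0.055:25:0.0139 0.065:24:0.0127 0.075:22:0.0117 0.085:23:0.0155 0.095:23:0.013 0.105:26:0.0145 0.115:25:0.0301 0.125:17:0.0274 0.135:0:None 0.145:0:None 0.155:7:0.0105 0.165:20:0.0141 0.175:23:0.0155 0.185:10:0.0144 0.195:0:None 0.205:0:None 0.215:0:None 0.225:0:None
wrist 0.035:0:None 0.045:0:None 0.055:0:None 0.065:8:-0.0032 0.075:123:0.012 0.085:523:0.0122 0.095:453:0.0124 0.105:186:0.0124 0.115:0:None 0.125:0:None 0.135:0:None 0.145:7:0.0056 0.155:14:0.0121 0.165:208:0.0132 0.175:17:0.0128 0.185:0:None 0.195:4:None 0.205:0:None 0.215:0:None 0.225:0:None
```

Request:
{"op": "move_arm", "data": {"rows": [[[0,0,0.1],[0,0,0]],[[0,0,0],[0,0,0]],[[0,0,0],[0,0,0]],[[0,0,0],[0,0,0]],[[0,0,0],[0,0,0]],[[0,0,0],[0,0,0]],[[0,0,0],[0,0,0]],[[0,0,0],[0,0,0]],[[0,0,0],[0,0,0]],[[0,0,0],[0,0,0]]]}}

```text
time_s: 28.75
tool_pos: [0.616, -0.2197, 0.0659]
tool_rot: [0.0, 0.443, 0.896, 0.0]
force: [-4.2, -0.4, 11.5]
width: 0.0164
grasp_force: 62.6
```

```bash
python3 fit.py
```

```text
tcp [ 0.616  -0.2197  0.0659] grasp y,z 0.2086 -0.0001 rad 0.2086 ang deg -0.02 lat -0.0014 [-4.2 -0.4 11.5] 0.016357873751359647 62.636803686618805
top 0.035:25:0.0123 0.045:23:0.0127 0.055:25:0.0132 0.065:23:0.0126 0.075:24:0.0125 0.085:23:0.0139 0.095:22:0.0128 0.105:27:0.0145 0.115:26:0.0301 0.125:16:0.0278 0.135:0:None 0.145:0:None 0.155:6:0.0111 0.165:22:0.0137 0.175:22:0.0145 0.185:10:0.0136 0.195:0:None 0.205:0:None 0.215:0:None 0.225:0:None
wrist 0.035:0:None 0.045:0:None 0.055:0:None 0.065:5:-0.0045 0.075:125:0.0115 0.085:500:0.0119 0.095:469:0.012 0.105:195:0.0121 0.115:0:None 0.125:0:None 0.135:0:None 0.145:6:0.0051 0.155:13:0.0116 0.165:207:0.0125 0.175:15:0.0124 0.185:0:None 0.195:1:None 0.205:0:None 0.215:0:None 0.225:0:None
```

```bash
python3 -c "
from station import r
print(r.close_job())"
```

```text
the job is handed in; nothing more can be done
None
```

The job is handed in (no verdict came back): the brass cylinder lies flat in the nest, let go before I touched the lever. The gripper holds the lever by its black grip, steady and within about half a degree of level. By the lever angle the foot is in by an estimated 6–7 mm of its 12 mm. No contact with anything else showed, though I did not re-measure the other things on the counter.

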